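# Stack the lamp-base rings on the tilted banding wheel

## Robot

A 6-joint arm with a two-finger parallel gripper is mounted at the origin on the work surface. World frame = base frame: x ahead of the robot, y to its left, z up, the work surface at z = 0. Lengths are in mm, angles in rad, forces in N, time in s.
With the tool pointing down it reaches from about 325 to 1000 mm from the base axis. Payload 5.1 kg.
Tool frame: the origin (TCP) lies between the finger pads; the fingertips stand 17 mm ahead of it and the grasp point (between the pads) lies 2 mm behind it; z points along the fingers, y is the line along which they close (so a half turn about z gives the same grasp; the last joint's range is limited). The gripper opens to 85 mm and grips with 20 to 120 N. Pads are 22 mm wide; open, the fingers measure 114 mm over their backs; the gripper's body (76 mm by 85 mm) begins 54 mm behind the grasp point. The pads swing forward as they close: fully open they stand 13 mm farther back than shut.
Start: joints at [1.027, 0.124, 1.65, -0, 1.367, -0.083], TCP at [289.05, 582.181, 248.322] pointing down, gripper open.
Joint ranges: [-2.61, 2.61], [-1.02, 2.33], [0.03, 2.71], [-1.35, 4.49], [0.32, 2.68], [-2.91, 2.91]. Speed limits (rad/s): [2.57, 2.57, 3.14, 3.14, 3.14, 3.14].

## Interface

Orientations are given as a rotation vector (axis times angle).
In Python, from cell import ctrl gives the robot as it stands.
- The arm moves only by the shell command python3 -m crank 'ROWS' [OPENING]. ROWS is JSON, one flat list of numbers, 6 for each row, row after row: the shift along the world's x, y, z in m, then the turn, a rotation vector about the world's x, y, z in units of 5 degrees (1.0 is 5 degrees). In form: [x, y, z, rx, ry, rz, x, y, z, rx, ry, rz, ...]. A call has 1 to 20 rows; each row shifts and turns the commanded pose from where the row before left it; what a row does not reach is not made up. A row lasts 1/8 s, in which the tool goes at most 62.5 mm and 10.7 degrees, less where a joint would pass 70% of its speed; a pose out of reach is approached as far as the arm can. A call is refused whole if a number of a shift passes 0.0625 or a number of a turn 1, either way. A call with a gripper value outside its range is refused whole. OPENING is the opening, from 0 (shut) to 1 (fully open), set as the call begins (- or left out, the last holds). The fingers move at their own pace and stop on an object; the grip force is fixed at half the most. Time passes only in rows, so rows that do not move let the fingers close. It gives the time, the measured TCP pose, the force, the opening and the grip force at its end, in the units of the state.
- ctrl.get_obs(): the state, without advancing time (a new reading comes with each control period).
- ctrl.read_camera(name): name is "scene" or "top"; returns a dict with "image" (400x640x3 uint8, blue, green, red), "fx", "fy", "cx", "cy" (pixels), "k1" (the pictures are not rectified: a ray, as slopes to the right and down, at radius r is drawn at 1 + k1 r^2 times it, then the intrinsics apply), "pose" (4x4, takes a point from camera to world coordinates). Camera axes: x right, y up, looking along -z (the intrinsics and any distortion apply to the point x, -y, -z); pixel columns grow to the right and rows downward; lengths in mm; the calibration is good to about 2 mm. A picture is of the moment at which its call begins. There is no depth.
- ctrl.close_job(): hands the job in; it is judged then, once.
The state is a dict: "clock": time; "q": joint angles; "joint_vel": joint speeds; "tau": joint torques, N m; "tool_pos": TCP position; "orientation": TCP orientation; "force": force on the tool from outside, world axes, zero at the start; "moment": the same for the moment, N m; "width": finger opening in mm; "grasp_force": force on a finger pad.
Only numpy, scipy, OpenCV 4.12 (cv2) and the standard library are available. Lean on these libraries where they do the work, as an engineer would, in place of code of your own. Each camera call takes 0.05 s, during which the arm holds its last target. There are 200 camera calls.

## Task

Load the three unglazed stoneware rings of the lamp base onto the tilted banding wheel for striping: thread them down its centre post with their necks up, the widest first, then the middle one, then the narrowest, each fully home and flat on what lies below before the next goes on. They are fragile and their hand-cut bores are a little off centre: feel for the post, then lower each ring gently until it seats, without dropping or forcing it. Leave the other things on the table standing where they are.

Things in the scene. Friction and masses are not known exactly. Their poses are not given: they have to be found in the camera images.
- ring_wide: Hand-made stoneware collar, about 0.36 kg, flat on the table, neck up: disc 110 mm across, 22 mm thick; round neck on top 40 mm across, 14 mm high; recess below 63 mm across, 15 mm deep, that takes the neck below (discs stack 22 mm apart). Bore 22.2 mm through recess roof and neck, cut by hand: up to 5 mm off centre, some unknown way. Origin: centre of the disc's underside; z up.
- ring_middle: Hand-made stoneware collar, about 0.24 kg, flat on the table, neck up: disc 92 mm across, 22 mm thick; round neck on top 40 mm across, 14 mm high; recess below 63 mm across, 15 mm deep, that takes the neck below (discs stack 22 mm apart). Bore 22.2 mm through recess roof and neck, cut by hand: up to 5 mm off centre, some unknown way. Origin: centre of the disc's underside; z up.
- ring_narrow: Hand-made stoneware collar, about 0.15 kg, flat on the table, neck up: disc 74 mm across, 22 mm thick; round neck on top 40 mm across, 14 mm high; recess below 63 mm across, 15 mm deep, that takes the neck below (discs stack 22 mm apart). Bore 22.2 mm through recess roof and neck, cut by hand: up to 5 mm off centre, some unknown way. Origin: centre of the disc's underside; z up.
- wheel: Tilting banding wheel, fixed to the table: dark iron foot 176 mm across, column and yoke carrying the head on a level shaft 105 mm above the table. The shaft runs along this body's y; the head is tilted 23 to 33 degrees towards this body's -x (roughly towards the robot) and locked; the lock stays put. Origin: centre of the foot's underside; z up.
- seat (a point): Centre of the head's flat top, at the foot of the post, 40 mm from the tilt shaft. z points up along the post. The head is an aluminium disc 180 mm across; it can turn about the post on a stiff bearing, which does no harm. The widest ring's underside comes to here, the middle ring's 22 mm, the narrowest's 44 mm above it along z.
- post_tip (a point): Top end of the steel centre post, on its axis, 84 mm above the seat along the seat's z. The post is 20 mm in diameter; its last 5 mm taper to 17.6 mm. z points along the post, away from the head.
- slip_bowl: White ceramic bowl, 136 mm across and 62 mm high. Bystander. Origin: centre of its underside.
- glaze_jar: White plastic jar with a black cap, 56 mm across and 72 mm high. Bystander. Origin: centre of its underside.
- sponge: Yellow sponge, 85 x 60 x 34 mm. Bystander. Origin: centre of its underside.
- kiln_prop: Square cream kiln prop standing on end, 40 x 40 x 100 mm. Bystander. Origin: centre of its underside.
- tool_mug: Blue ceramic beaker, 68 mm across and 100 mm high, with modelling tools standing out of it to about 210 mm. Bystander. Origin: centre of its underside.
- spray_bottle: White trigger spray bottle, 72 mm across and about 196 mm high. Bystander. Origin: centre of its underside.
- trimming_tool: Wooden-handled loop tool lying flat, 170 mm long along its x and 12 mm high. Bystander. Origin: centre of its underside.

How it is judged:
By the outcome, as a careful person would: the job done as asked, in the order asked, and still so for the second after the job is handed in, with the robot touching nothing.
It also fails if it takes over 72 s, if anything falls off the work surface, if the arm or the gripper's body presses on something with over 40 N, if the wrist force passes 120 N, or if a joint passes its speed limit or range.

## Working session

There is one attempt and no reset: what is moved stays moved. The work goes in short steps, Python scripts to look and compute and a shell command to move; the robot and the scene stay as the last step left them, time stands still between calls to the robot, and variables do not carry over. Pictures are saved under pics/ and viewed, at most 10 in all, crops included, and the job is handed in when it is done.

```bash
ls; mkdir -p pics; python3 - <<'E'
from cell import ctrl
import cv2,json
for n in("scene","top"):
    c=ctrl.read_camera(n);cv2.imwrite(f"pics/{n}0.png",c["image"])
    print(n,c["fx"],c["fy"],c["cx"],c["cy"],c["k1"]);print(c["pose"])
o=ctrl.get_obs();print(o)
E
```

```text
pics
scene 494.30446783030504 494.30446783030504 314.95305968846003 189.12152306986624 -0.024898200568056278
[[ 6.99728290e-01 -3.91902720e-01  5.97321168e-01  1.46226058e+03]
 [ 7.14362669e-01  3.93353687e-01 -5.78756299e-01 -9.65075663e+02]
 [-8.14231628e-03  8.31676099e-01  5.55201376e-01  9.78166453e+02]
 [ 0.00000000e+00  0.00000000e+00  0.00000000e+00  1.00000000e+00]]
top 500.99518939379846 500.99518939379846 310.2548321331613 197.2854950310136 0.008277085306497298
[[-2.89080230e-03  9.83355322e-01 -1.81669902e-01  3.16123832e+02]
 [-9.99974593e-01 -1.65889290e-03  6.93261612e-03 -8.81641498e+01]
 [ 6.51585405e-03  1.81685327e-01  9.83335134e-01  1.56217693e+03]
 [ 0.00000000e+00  0.00000000e+00  0.00000000e+00  1.00000000e+00]]
{'clock': 0.1, 'q': array([ 1.02745033e+00,  1.24448999e-01,  1.65156016e+00,  1.36072365e-05,
        1.36747820e+00, -8.25953880e-02]), 'joint_vel': array([ 0.00012072, -0.00145567, -0.00263805,  0.00024733,  0.00155941,
        0.00224742]), 'tau': array([ 9.09101655e-04, -4.24930108e+01, -3.66653395e+01,  3.24466896e-05,
        3.93673501e-03,  3.11959798e-05]), 'tool_pos': array([288.75239739, 581.75824503, 247.15657382]), 'orientation': array([-7.17228300e-01, -3.05801167e+00,  2.82463465e-03]), 'force': array([0.13756204, 0.07404978, 0.16873703]), 'moment': array([ 0.05394907, -0.03992138,  0.04058129]), 'grasp_force': 0.0, 'width': 85.83253246963999}
```

View pics/scene0.png

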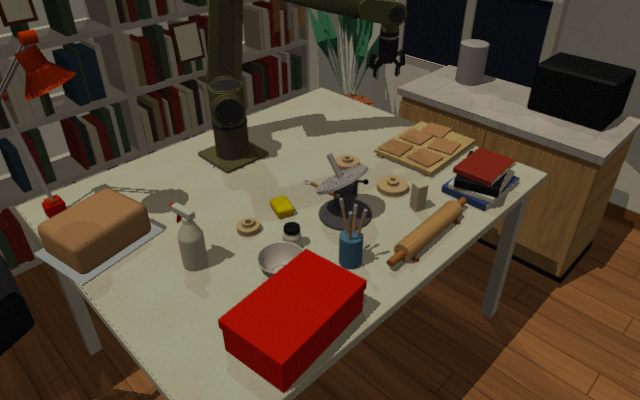

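View pics/top0.png

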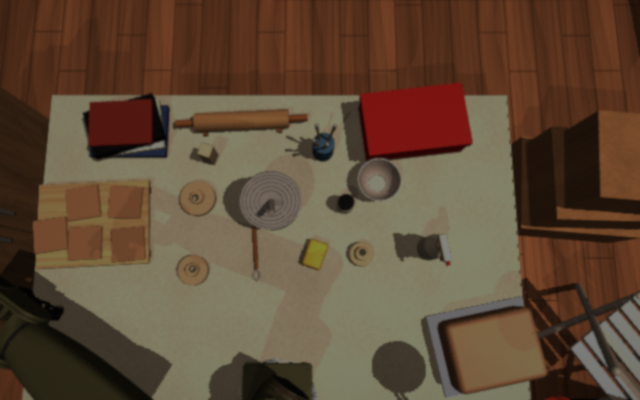

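The top view shows the rings: wide at (197,198), middle at (192,269) and narrow at (361,253). The wheel head is at (270,200), with the post leaning towards (262,210). In the scene view the post tip is near (332,158).

```bash
cat >h.py <<'E'
import numpy as np,cv2
from cell import ctrl
def grab(n,k=1):
    cs=[ctrl.read_camera(n) for _ in range(k)];c=cs[0]
    c["image"]=np.mean([x["image"].astype(float) for x in cs],0).round().astype(np.uint8);return c
def ray(c,u,v):
    K=np.array([[c["fx"],0,c["cx"]],[0,c["fy"],c["cy"]],[0,0,1.]])
    x,y=cv2.undistortPoints(np.array([[[u,v]]],float),K,np.array([c["k1"],0,0,0.]))[0,0]
    d=c["pose"][:3,:3]@[x,-y,-1];return c["pose"][:3,3],d/np.linalg.norm(d)
def plane(c,u,v,z):
    o,d=ray(c,u,v);return o+d*(z-o[2])/d[2]
def tri(c1,p1,c2,p2):
    o1,d1=ray(c1,*p1);o2,d2=ray(c2,*p2)
    s=np.linalg.lstsq(np.c_[d1,-d2],o2-o1,rcond=None)[0]
    a,b=o1+s[0]*d1,o2+s[1]*d2;return (a+b)/2,np.linalg.norm(a-b)
def proj(c,P):
    q=c["pose"][:3,:3].T@(np.asarray(P,float)-c["pose"][:3,3]);x,y=q[0]/-q[2],-q[1]/-q[2]
    f=1+c["k1"]*(x*x+y*y);return c["fx"]*x*f+c["cx"],c["fy"]*y*f+c["cy"]
def crop(im,u,v,w,h,s):
    return cv2.resize(im[v:v+h,u:u+w],None,fx=s,fy=s,interpolation=cv2.INTER_NEAREST)
E
python3 - <<'E'
from h import *
t=grab("top",4);s=grab("scene",4)
import pickle;pickle.dump((t,s),open("v0.pkl","wb"))
a=crop(t["image"],230,160,80,80,5)   #400x400
b=crop(s["image"],295,145,80,80,5)
r=[crop(t["image"],u-16,v-16,33,33,6) for u,v in((197,198),(192,269),(361,253))]
row=np.hstack(r+[np.zeros((198,800-594,3),np.uint8)])
cv2.imwrite("pics/c1.png",np.vstack([np.hstack([a,b]),row]))
hsv=cv2.cvtColor(t["image"],cv2.COLOR_BGR2HSV)
for u,v in((197,198),(192,269),(361,253)):
    print(hsv[v,u-8:u+9:4].tolist(), hsv[v-20,u].tolist(),hsv[v+20,u].tolist())
E
```

```text
[[16, 122, 100], [17, 90, 102], [17, 99, 72], [16, 122, 119], [16, 121, 126]] [24, 65, 129] [18, 78, 124]
[[16, 121, 95], [17, 119, 107], [19, 80, 93], [17, 112, 96], [16, 120, 119]] [18, 76, 128] [22, 66, 128]
[[19, 105, 109], [20, 103, 121], [17, 82, 56], [19, 101, 83], [20, 100, 128]] [29, 53, 130] [28, 57, 130]
```

View pics/c1.png

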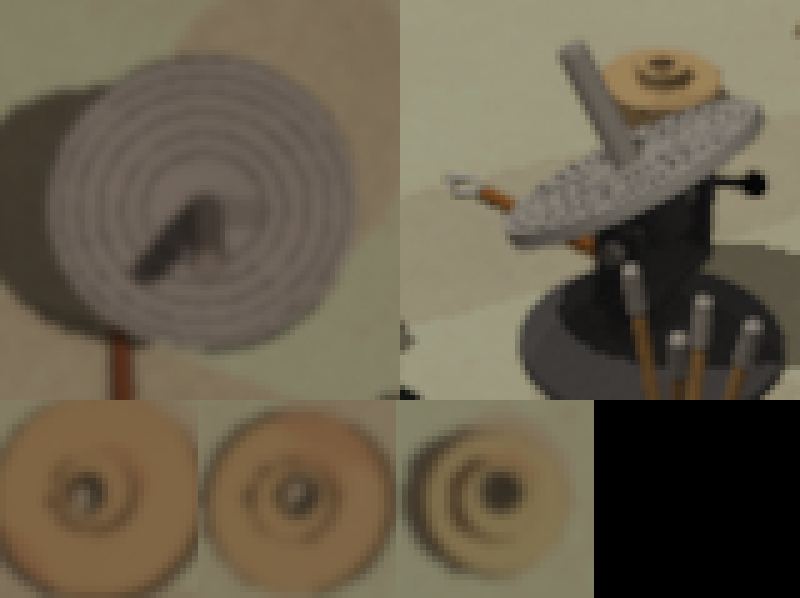

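```bash
python3 - <<'E'
from h import *
import pickle;t,s=pickle.load(open("v0.pkl","rb"))
def z(im,u,v,w,h,sc):
    p=im[v:v+h,u:u+w];p=cv2.normalize(p,None,0,255,cv2.NORM_MINMAX)
    p=cv2.resize(p,None,fx=sc,fy=sc,interpolation=cv2.INTER_NEAREST)
    for i in range(0,w,5): cv2.putText(p,str(u+i),(i*sc,8),0,.3,(0,0,255)); p[:,i*sc]=(0,0,255) if i%10==0 else p[:,i*sc]
    for i in range(0,h,5): cv2.putText(p,str(v+i),(0,i*sc+8),0,.3,(0,0,255)); p[i*sc]=(0,0,255) if i%10==0 else p[i*sc]
    return p
r=[z(t["image"],u-10,v-10,20,20,13) for u,v in((197,198),(192,269),(361,253))]
b=[z(t["image"],256,190,32,30,11),z(s["image"],322,150,32,30,12)]
R=np.hstack(r);B=np.hstack([x[:330] for x in b])
o=np.zeros((590,800,3),np.uint8);o[:260,:780]=R;o[260:590,:B.shape[1]]=B[:,:800]
cv2.imwrite("pics/c2.png",o)
# ring outlines
hsv=cv2.cvtColor(t["image"],cv2.COLOR_BGR2HSV)
m=((hsv[...,1]>88)&(hsv[...,0]<22)).astype(np.uint8)*255
for n,(u,v),D in(("wide",(197,198),110),("mid",(192,269),92),("nar",(361,253),74)):
    q=np.zeros_like(m);q[v-25:v+25,u-25:u+25]=m[v-25:v+25,u-25:u+25]
    q=cv2.morphologyEx(q,cv2.MORPH_CLOSE,np.ones((5,5)))
    c=max(cv2.findContours(q,0,cv2.CHAIN_APPROX_NONE)[0],key=cv2.contourArea)
    e=cv2.fitEllipse(c);P=plane(t,*e[0],16)
    print(n,np.round(e[0],2),np.round(e[1],1),"exp",D/((1562)/501),P.round(1),np.hypot(*P[:2]).round())
# head outline: low saturation
x,y,w,h=230,160,80,80
g=t["image"][y:y+h,x:x+w].astype(int);print("head px",g[40,::5].tolist())
E
```

```text
wide [197.17 197.92] [34.8 36.6] exp 35.28169014084507 [600.4 255.1  16. ] 652.0
mid [192.49 269.42] [29.9 31.6] exp 29.508322663252244 [378.6 260.9  16. ] 460.0
nar [360.29 253.38] [23.3 24.4] exp 23.734955185659413 [ 426.  -252.5   16. ] 495.0
head px [[44, 56, 63], [44, 56, 64], [80, 90, 100], [82, 92, 102], [82, 91, 102], [86, 95, 106], [88, 98, 109], [88, 98, 110], [51, 58, 66], [76, 84, 95], [79, 88, 98], [87, 97, 108], [83, 93, 104], [83, 92, 103], [87, 98, 110], [90, 113, 128]]
```

View pics/c2.png

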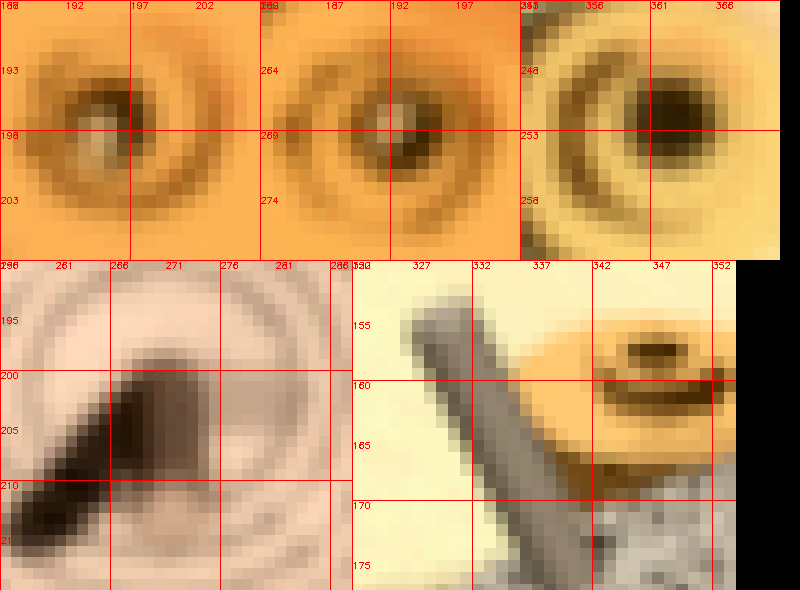

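The crops show the wide bore near (194.8,197), the middle bore near (191.8,268.5) and the narrow bore near (362,252.5). The post cap is near (271,213) in the top view and (329.4,154.3) in the scene view.

```bash
cat >m.py <<'E'
from h import *
import pickle;t,s=pickle.load(open("v0.pkl","rb"))
from scipy.optimize import least_squares
im=t["image"].astype(float)
P,e=tri(t,(271,213),s,(329.4,154.3));print("tip tri",P.round(1),"gap",e.round(1))
q=np.zeros(im.shape[:2],np.uint8);q[165:238,232:308]=255
m=((im[...,0]/im[...,2]>.76)).astype(np.uint8)*255&q;m=cv2.morphologyEx(m,cv2.MORPH_OPEN,np.ones((3,3)));m=cv2.morphologyEx(m,cv2.MORPH_CLOSE,np.ones((9,9)))
c=max(cv2.findContours(m,0,1)[0],key=cv2.contourArea);E=cv2.fitEllipse(c);print("head",E)
def mod(p):
    X,Y,ps,th=p;a=np.array([-np.sin(th)*np.cos(ps),-np.sin(th)*np.sin(ps),np.cos(th)]);o=np.array([X,Y,105.]);return o+40*a,o+124*a,a
def res(p):
    S,T,a=mod(p);r=[np.subtract(proj(t,T),(271,213)),np.subtract(proj(s,T),(329.4,154.3)),.7*np.subtract(proj(t,S),E[0])]
    b1,b2=np.array(proj(s,S)),np.array(proj(s,T));k=(173.5-b1[1])/(b2[1]-b1[1])
    return np.r_[np.concatenate(r),(b1+k*(b2-b1))[0]-337.4]
f=least_squares(res,[600,50,0,.5]);S,T,a=mod(f.x);print("XY yaw tilt",f.x[:2].round(1),np.degrees(f.x[2:]).round(1),"seat",S.round(1),"tip",T.round(1),"res",f.fun.round(2),"a",a.round(3))
for n,C in(("wide",(600.4,255.1)),("mid",(378.6,260.9)),("nar",(426,-252.5))):
    u,v=proj(t,(*C,36));iu,iv=int(round(u)),int(round(v))
    hsv=cv2.cvtColor(t["image"],cv2.COLOR_BGR2HSV).astype(float)
    w=im[iv-5:iv+6,iu-5:iu+6];ref=np.percentile(w.reshape(-1,3),75,axis=0)
    d=np.clip(np.maximum((ref[2]-w[...,2])/ref[2],(w[...,0]/w[...,2]-ref[0]/ref[2])*2),0,.3)
    d[d<.1]=0;yy,xx=np.mgrid[-5:6,-5:6];d[xx**2+yy**2>30]=0
    bu,bv=iu+(d*xx).sum()/d.sum(),iv+(d*yy).sum()/d.sum()
    B=plane(t,bu,bv,36);print(n,"neck px",np.round((u,v),1),"bore px",np.round((bu,bv),1),"area",(d/.3).sum().round(1),"off xy",(B[:2]-C).round(1))
E
python3 m.py
```

```text
tip tri [523.1   9.7 206.2] gap 0.1
head ((270.93218994140625, 201.09652709960938), (54.83686065673828, 90.40078735351562), 134.1018829345703)
XY yaw tilt [591.3  13.7] [ 3.7 33.9] seat [569.   12.3 138.2] tip [522.2   9.3 207.9] res [ 0.14  0.22 -0.27 -0.51  0.73 -0.2   0.84] a [-0.557 -0.036  0.83 ]
wide neck px [195.8 196.7] bore px [194.7 197.1] area 39.9 off xy [-1.   3.2]
mid neck px [191.  269.2] bore px [192.5 268.4] area 40.8 off xy [ 2.2 -4.4]
nar neck px [361.  252.9] bore px [361.9 251.7] area 45.4 off xy [ 3.6 -2.9]
```

```bash
sed -i 's/^def mod/E=((269.9,199.9),)\ndef mod/' m.py; sed -i 's/return np.r_\[np.concatenate(r),/return np.r_[np.concatenate(r),proj(s,(p[0],p[1],10))[0]-345.1,/' m.py; python3 m.py | grep XY
```

```text
XY yaw tilt [592.7  15.1] [ 4.6 34.6] seat [570.   13.2 137.9] tip [522.5   9.4 207. ] res [ 0.11  0.19 -0.19 -0.27  1.22  0.41  0.16  1.16] a [-0.566 -0.046  0.823]
```

```bash
python3 -m crank '[0.026,-0.0272,-0.0105,0,0,0,0.026,-0.0272,-0.0105,0,0,0,0.026,-0.0272,-0.0105,0,0,0,0.026,-0.0272,-0.0105,0,0,0,0.026,-0.0272,-0.0105,0,0,0,0.026,-0.0272,-0.0105,0,0,0,0.026,-0.0272,-0.0105,0,0,0,0.026,-0.0272,-0.0105,0,0,0,0.026,-0.0272,-0.0105,0,0,0,0.026,-0.0272,-0.0105,0,0,0,0.026,-0.0272,-0.0105,0,0,0,0.026,-0.0272,-0.0105,0,0,0,0,0,0,0,0,0]' 1
```

```text
clock: 2.12
tool_pos: [601.9, 253.7, 121.2]
orientation: [-0.722, -3.056, 0.002]
force: [0.5, 0.5, 0.5]
width: 85.5
grasp_force: 0.0
```

```bash
python3 -m crank '[-0.0015,0.0014,-0.022,0,0,0,0,0,-0.022,0,0,0,0,0,-0.022,0,0,0,0,0,-0.012,0,0,0,0,0,-0.003,0,0,0,0,0,0,0,0,0]' 1; python3 -m crank '[0,0,0,0,0,0,0,0,0,0,0,0,0,0,0,0,0,0,0,0,0,0,0,0,0,0,0,0,0,0]' 0.3
```

```text
clock: 2.88
tool_pos: [599.8, 257.4, 41.6]
orientation: [0.717, 3.058, 0.0]
force: [-0.7, 0.3, 0.1]
width: 85.5
grasp_force: 0.0
clock: 3.5
tool_pos: [600.2, 257.1, 42.6]
orientation: [0.717, 3.057, 0.0]
force: [-1.2, -3.2, 6.1]
width: 36.9
grasp_force: 60.2
```

```bash
python3 -m crank '[0,0,0.005,0,0,0,0,0,0.015,0,0,0,0,0,0.035,0,0,0,0,0,0.04,0,0,0,0,0,0.04,0,0,0,0,0,0.04,0,0,0,0,0,0.042,0,0,0,-0.0113,-0.0253,0.0005,0.049,-0.648,0,-0.0113,-0.0253,0.0005,0.049,-0.648,0,-0.0113,-0.0253,0.0005,0.049,-0.648,0,-0.0113,-0.0253,0.0005,0.049,-0.648,0,-0.0113,-0.0253,0.0005,0.049,-0.648,0,-0.0113,-0.0253,0.0005,0.049,-0.648,0,-0.0113,-0.0253,0.0005,0.049,-0.648,0,-0.0113,-0.0253,0.0005,0.049,-0.648,0,-0.0113,-0.0253,0.0005,0.049,-0.648,0,-0.0113,-0.0253,0.0005,0.049,-0.648,0,0,0,0,0,0,0,0,0,0,0,0,0]'
cat >st.py <<'E'
# state: tool axis, height of TCP above nominal seat along a, lateral errors
from h import *
from scipy.spatial.transform import Rotation as R
import sys
a=np.array([-.536,-.040,.843]);tip=np.array([523,9.5,208.])
o=ctrl.get_obs();M=R.from_rotvec(o["orientation"]).as_matrix();ex=np.array([.843,0,.536]);ey=np.cross(a,ex)
d=o["tool_pos"]-tip
print("t",round(o["clock"],2),"p",o["tool_pos"].round(1),"tz",M[:,2].round(3),"tx",M[:,0].round(2),"ty",M[:,1].round(2),"h",round(d@a,1),"lat",(d@ex).round(1),(d@ey).round(1),"F",o["force"].round(1),"Fa",round(float(o["force"]@a),1),"Flat",(o["force"]@ex).round(1),(o["force"]@ey).round(1),"M",o["moment"].round(2),"w",o["width"].round(1))
E
python3 st.py; python3 - <<'E'
from h import *
c=grab("scene");a=crop(c["image"],285,110,100,100,6)[:, :400+200]
t=grab("top");b=cv2.resize(t["image"],(1,1))
cv2.imwrite("pics/c3.png",a)
E
```

```text
clock: 5.88
tool_pos: [486.4, 4.4, 263.6]
orientation: [0.592, 2.523, 0.228]
force: [0.1, -0.4, -3.1]
width: 37.1
grasp_force: 61.3Traceback (most recent call last):
  File "st.py", line 8, in <module>
    print("t",round(o["clock"],2),"p",o["tool_pos"].round(1),"tz",M[:,2].round(3),"tx",M[:,0].round(2),"ty",M[:,1].round(2),"h",round(d@a,1),"lat",(d@ex).round(1),(d@ey).round(1),"F",o["force"].round(1),"Fa",round(float(o["force"]@a),1),"Flat",(o["force"]@ex).round(1),(o["force"]@ey).round(1),"M",o["moment"].round(2),"w",o["width"].round(1))
                                                                                                                                                                                                                                                                                                                                   ^^^^^^^^^^^^^^^^
AttributeError: 'float' object has no attribute 'round'
```

View pics/c3.png

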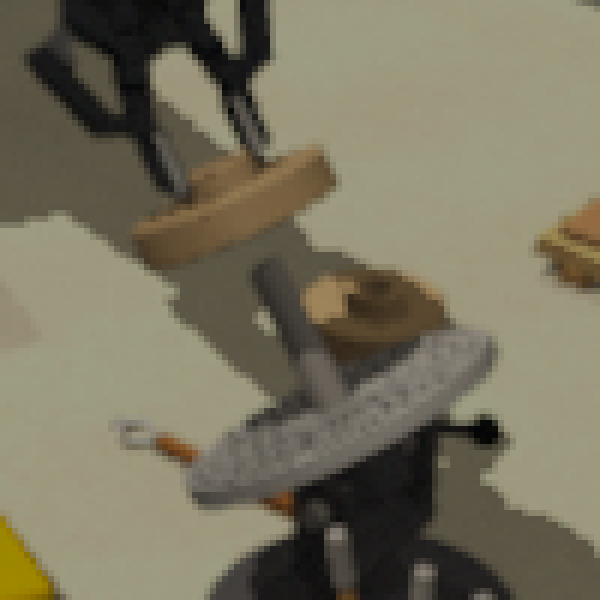

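The wide ring hangs parallel to the head, above the post tip at crop (268,268).

```bash
sed -i 's/o=ctrl.get_obs();/o={k:np.asarray(v) for k,v in ctrl.get_obs().items()};/;s/round(o\["clock"\],2)/o["clock"].round(2)/' st.py; python3 -m crank '[0.0054,0.0004,-0.0084,0,0,0,0.0054,0.0004,-0.0084,0,0,0,0.0054,0.0004,-0.0084,0,0,0,0.0022,0.0002,-0.0034,0,0,0,0,0,0,0,0,0]';python3 st.py
```

```text
clock: 6.6
tool_pos: [504.9, 5.7, 234.0]
orientation: [0.592, 2.524, 0.227]
force: [-0.2, 0.3, -3.5]
width: 37.1
grasp_force: 61.3
t 6.6 p [504.9   5.7 234. ] tz [ 0.535  0.041 -0.844] tx [-0.76  0.45 -0.46] ty [0.37 0.89 0.27] h 31.8 lat -1.3 -2.6 F [-0.2  0.3 -3.5] Fa -2.9 Flat -2.0 0.2 M [-0.05  0.63  0.  ] w 37.1
```

```bash
python3 -m crank '[0.0019,0.0001,-0.0012,0,0,0,0.0011,0.0001,-0.0017,0,0,0,0.0011,0.0001,-0.0017,0,0,0]';python3 st.py;  python3 -m crank '[0.0008,0,-0.0013,0,0,0,0.0008,0,-0.0013,0,0,0,0,0,0,0,0,0]';python3 st.py
```

```text
clock: 6.98
tool_pos: [509.2, 5.8, 230.3]
orientation: [0.592, 2.523, 0.227]
force: [0.4, 0.4, -2.1]
width: 37.0
grasp_force: 61.3
t 6.98 p [509.2   5.8 230.3] tz [ 0.536  0.04  -0.843] tx [-0.76  0.45 -0.46] ty [0.36 0.89 0.27] h 26.3 lat 0.3 -2.6 F [ 0.4  0.4 -2.1] Fa -2.0 Flat -0.8 0.3 M [-0.03  0.6  -0.02] w 37.0
clock: 7.35
tool_pos: [510.6, 5.9, 227.3]
orientation: [0.592, 2.523, 0.227]
force: [0.0, 0.2, -3.5]
width: 37.1
grasp_force: 61.3
t 7.35 p [510.6   5.9 227.3] tz [ 0.535  0.041 -0.844] tx [-0.76  0.45 -0.46] ty [0.37 0.89 0.27] h 23.1 lat -0.1 -2.7 F [ 0.   0.2 -3.5] Fa -3.0 Flat -1.9 0.1 M [-0.05  0.61  0.  ] w 37.1
```

```bash
python3 -m crank '[0.0008,0,-0.0013,0,0,0,0.0008,0,-0.0013,0,0,0,0,0,0,0,0,0]';python3 st.py;  python3 -m crank '[0.0008,0,-0.0013,0,0,0,0.0008,0,-0.0013,0,0,0,0,0,0,0,0,0]'; python3 st.py
```

```text
clock: 7.72
tool_pos: [512.2, 5.9, 224.7]
orientation: [0.592, 2.523, 0.227]
force: [-0.6, -0.2, -4.0]
width: 37.5
grasp_force: 61.3
t 7.72 p [512.2   5.9 224.7] tz [ 0.535  0.041 -0.844] tx [-0.76  0.45 -0.46] ty [0.37 0.89 0.27] h 20.0 lat -0.2 -2.8 F [-0.6 -0.2 -4. ] Fa -3.1 Flat -2.6 -0.3 M [-0.03  0.58  0.02] w 37.5
clock: 8.1
tool_pos: [513.8, 5.9, 222.1]
orientation: [0.592, 2.523, 0.227]
force: [0.4, 1.1, -3.6]
width: 37.0
grasp_force: 61.3
t 8.1 p [513.8   5.9 222.1] tz [ 0.535  0.041 -0.844] tx [-0.76  0.45 -0.46] ty [0.37 0.89 0.27] h 16.9 lat -0.2 -2.9 F [ 0.4  1.1 -3.6] Fa -3.3 Flat -1.6 1.0 M [-0.02  0.62 -0.02] w 37.0
```

```bash
python3 -m crank '[0.0016,0.0001,-0.0025,0,0,0,0.0016,0.0001,-0.0025,0,0,0,0.0016,0.0001,-0.0025,0,0,0,0,0,0,0,0,0]' >/dev/null;python3 st.py;  python3 -m crank '[0.0016,0.0001,-0.0025,0,0,0,0.0016,0.0001,-0.0025,0,0,0,0.0016,0.0001,-0.0025,0,0,0,0,0,0,0,0,0]'>/dev/null; python3 st.py
```

```text
t 8.6 p [518.6   6.3 214.4] tz [ 0.535  0.041 -0.844] tx [-0.76  0.45 -0.46] ty [0.37 0.89 0.27] h 7.9 lat -0.3 -2.9 F [ 0.6 -0.3 -3.7] Fa -3.5 Flat -1.5 -0.4 M [-0.06  0.59  0.01] w 36.9
t 9.1 p [523.5   6.6 207.1] tz [ 0.536  0.041 -0.844] tx [-0.76  0.45 -0.46] ty [0.36 0.89 0.27] h -0.9 lat -0.0 -2.9 F [ 0.   0.7 -3.6] Fa -3.1 Flat -1.9 0.6 M [0.09 0.48 0.01] w 37.2
```

```bash
for i in 1; do python3 -m crank '[0.0016,0.0001,-0.0025,0,0,0,0.0016,0.0001,-0.0025,0,0,0,0.0016,0.0001,-0.0025,0,0,0,0.0016,0.0001,-0.0025,0,0,0,0,0,0,0,0,0]' >/dev/null;python3 st.py; done; python3 -m crank '[0.0016,0.0001,-0.0025,0,0,0,0.0016,0.0001,-0.0025,0,0,0,0.0016,0.0001,-0.0025,0,0,0,0,0,0,0,0,0]'>/dev/null; python3 st.py
```

```text
t 9.72 p [530.1   7.2 197.4] tz [ 0.536  0.041 -0.843] tx [-0.76  0.46 -0.46] ty [0.36 0.89 0.28] h -12.7 lat 0.3 -2.8 F [ 2.3  5.2 -3.4] Fa -4.3 Flat 0.1 5.0 M [0.76 0.19 0.49] w 37.0
t 10.22 p [535.    7.9 190.2] tz [ 0.536  0.042 -0.843] tx [-0.76  0.46 -0.46] ty [0.36 0.89 0.28] h -21.4 lat 0.5 -2.5 F [ 0.3  7.  -0. ] Fa -0.5 Flat 0.2 7.0 M [1.08 0.24 0.66] w 36.9
```

```bash
python3 -m crank '[0.0003,0.0012,0.0002,0,0,0,0.0016,0.0003,-0.0025,0,0,0,0.0016,0.0003,-0.0025,0,0,0,0,0,0,0,0,0]' >/dev/null;python3 st.py;  python3 -m crank '[0.0016,0.0003,-0.0025,0,0,0,0.0011,0.0003,-0.0017,0,0,0,0.0005,0.0001,-0.0008,0,0,0,0,0,0,0,0,0]'>/dev/null; python3 st.py
```

```text
t 10.72 p [538.2   8.9 184.5] tz [ 0.535  0.04  -0.844] tx [-0.76  0.45 -0.46] ty [0.37 0.89 0.27] h -27.9 lat 0.2 -1.7 F [ 3.   2.3 -3.5] Fa -4.7 Flat 0.6 2.2 M [0.39 0.32 0.24] w 37.1
t 11.22 p [541.2   9.6 179.6] tz [ 0.535  0.04  -0.844] tx [-0.76  0.45 -0.46] ty [0.37 0.89 0.27] h -33.7 lat 0.1 -1.3 F [ 0.1  0.6 -3. ] Fa -2.6 Flat -1.5 0.5 M [0.14 0.53 0.12] w 36.7
```

```bash
python3 -m crank '[0.0011,0.0002,-0.0017,0,0,0,0.0008,0.0001,-0.0013,0,0,0,0,0,0,0,0,0]' >/dev/null;python3 st.py;  python3 -m crank '[0.0005,0.0001,-0.0008,0,0,0,0.0005,0.0001,-0.0008,0,0,0,0,0,0,0,0,0]'>/dev/null; python3 st.py
```

```text
t 11.6 p [543.2  10.  176.7] tz [ 0.535  0.04  -0.844] tx [-0.76  0.45 -0.46] ty [0.37 0.89 0.27] h -37.2 lat 0.2 -1.0 F [ 0.2  0.5 -3.3] Fa -2.9 Flat -1.6 0.4 M [0.02 0.58 0.08] w 37.0
t 11.98 p [544.2   9.9 176. ] tz [ 0.535  0.04  -0.844] tx [-0.76  0.45 -0.46] ty [0.36 0.89 0.27] h -38.4 lat 0.7 -1.2 F [-6.4 -2.4  1.1] Fa 4.5 Flat -4.8 -2.2 M [-0.13  0.92 -0.02] w 36.9
```

```bash
python3 -m crank '[0.0005,0.0001,-0.0008,0,0,0,0.0005,0.0001,-0.0008,0,0,0,0,0,0,0,0,0]' >/dev/null;python3 st.py
```

```text
t 12.35 p [544.8   9.8 175.5] tz [ 0.534  0.04  -0.844] tx [-0.76  0.45 -0.46] ty [0.36 0.89 0.27] h -39.1 lat 0.9 -1.2 F [-22.3  -6.   13. ] Fa 23.2 Flat -11.8 -5.1 M [-0.03  1.81  0.05] w 36.8
```

```bash
python3 -m crank '[-0.0003,0,0.0006,0,0.2,0,0,0,0,0,0.1,0,0,0,0,0,0,0]' >/dev/null;python3 st.py;  python3 -m crank '[0.0003,0,-0.0006,0,0,0,0,0,0,0,0,0]'>/dev/null; python3 st.py
```

```text
t 12.72 p [544.9  10.  176.3] tz [ 0.513  0.04  -0.857] tx [-0.77  0.45 -0.44] ty [0.37 0.89 0.26] h -38.5 lat 1.5 -1.0 F [-17.6  -3.5   9.5] Fa 17.6 Flat -9.7 -2.8 M [0.14 1.43 0.3 ] w 37.1
t 12.98 p [545.   10.  176.1] tz [ 0.513  0.04  -0.857] tx [-0.77  0.45 -0.44] ty [0.37 0.89 0.26] h -38.7 lat 1.5 -1.1 F [-21.5  -4.1  15.1] Fa 24.4 Flat -10.0 -3.1 M [0.13 1.7  0.24] w 36.8
```

```bash
python3 -m crank '[-0.0008,-0.0002,-0.0004,0,0,0,0,0,0,0,0,0]' >/dev/null;python3 st.py;  python3 -m crank '[0,0,0,0,0.2,0,0,0,0,0,0,0]'>/dev/null; python3 st.py
```

```text
t 13.22 p [544.9  10.  176.2] tz [ 0.515  0.04  -0.856] tx [-0.77  0.45 -0.44] ty [0.37 0.89 0.27] h -38.6 lat 1.3 -1.1 F [-16.7  -2.7  11.4] Fa 18.7 Flat -8.0 -2.0 M [0.34 1.21 0.33] w 37.1
t 13.48 p [545.   10.  176.6] tz [ 0.5    0.041 -0.865] tx [-0.78  0.45 -0.43] ty [0.38 0.89 0.26] h -38.3 lat 1.8 -1.0 F [-19.4  -2.7  14.7] Fa 22.9 Flat -8.5 -1.8 M [0.45 1.27 0.53] w 37.1
```

```bash
python3 - <<'E'
from h import *
c=grab("scene",3);a=crop(c["image"],305,135,66,75,9)[:600]
cv2.imwrite("pics/c4.png",cv2.convertScaleAbs(a,alpha=1.6))
E
```

```text
(no output)
```

View pics/c4.png

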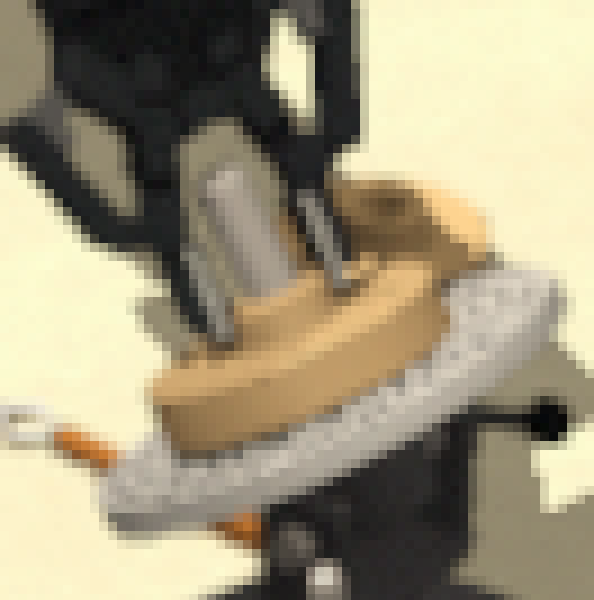

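Seated on the head with no visible gap, and the post tip clears the gripper palm. I'll relax the load and release.

```bash
python3 -m crank '[-0.0008,-0.0001,0.0004,0,0,0,0,0,0,0,0,0]' >/dev/null;python3 st.py
```

```text
t 13.88 p [544.7  10.1 176.9] tz [ 0.502  0.041 -0.864] tx [-0.78  0.45 -0.43] ty [0.38 0.89 0.26] h -37.9 lat 1.6 -0.9 F [-11.1  -0.4   8.7] Fa 13.3 Flat -4.7 0.2 M [0.47 0.71 0.44] w 37.0
```

```bash
python3 -m crank '[-0.0005,0,0.0004,0,0,0,0,0,0,0,0,0]' >/dev/null;python3 st.py; python3 -m crank '[0,0,0,0,0,0,0,0,0,0,0,0,0,0,0,0,0,0]' 0.8 >/dev/null; python3 st.py
```

```text
t 14.12 p [544.5  10.2 177. ] tz [ 0.502  0.041 -0.864] tx [-0.78  0.45 -0.43] ty [0.38 0.89 0.26] h -37.6 lat 1.5 -0.9 F [-6.3  0.1  5.9] Fa 8.4 Flat -2.1 0.5 M [0.43 0.35 0.36] w 37.0
t 14.5 p [543.3  10.  174.3] tz [ 0.499  0.04  -0.866] tx [-0.78  0.45 -0.43] ty [0.38 0.89 0.26] h -39.3 lat -1.0 -1.0 F [-0.2 -0.4 -0.7] Fa -0.5 Flat -0.6 -0.4 M [-0.01  0.22  0.01] w 68.3
```

```bash
python3 -m crank '[-0.005,-0.0004,0.0087,0,0,0,-0.01,-0.0008,0.0173,0,0,0,-0.0115,-0.001,0.02,0,0,0,-0.0115,-0.001,0.02,0,0,0,-0.0127,0.0254,0.01,-0.048,0.598,0,-0.0127,0.0254,0,-0.048,0.598,0,-0.0127,0.0254,0,-0.048,0.598,0,-0.0127,0.0254,0,-0.048,0.598,0,-0.0127,0.0254,-0.02,-0.048,0.598,0,-0.0127,0.0254,-0.02,-0.048,0.598,0,-0.0127,0.0254,-0.02,-0.048,0.598,0,-0.0127,0.0254,-0.02,-0.048,0.598,0,-0.0127,0.0254,-0.02,-0.048,0.598,0,-0.0127,0.0254,-0.02,-0.048,0.598,0,0,0,0,0,0,0]' 1 >/dev/null; python3 st.py
python3 - <<'E'
from h import *
c=grab("scene",4);t=grab("top",4)
import pickle;pickle.dump((t,c),open("v1.pkl","wb"))
a=crop(c["image"],310,140,62,62,6);b=crop(t["image"],225,160,70,62,6)
cv2.imwrite("pics/c5.png",cv2.convertScaleAbs(np.hstack([a,b]),alpha=1.6))
E
```

```text
t 16.38 p [377.1 261.3 129. ] tz [-0.003 -0.001 -1.   ] tx [-0.9   0.44  0.  ] ty [ 0.44  0.9  -0.  ] h 1.6 lat -165.4 251.7 F [-0.4 -0.4 -0.1] Fa 0.1 Flat -0.4 -0.4 M [-0.    0.01 -0.  ] w 85.5
```

View pics/c5.png

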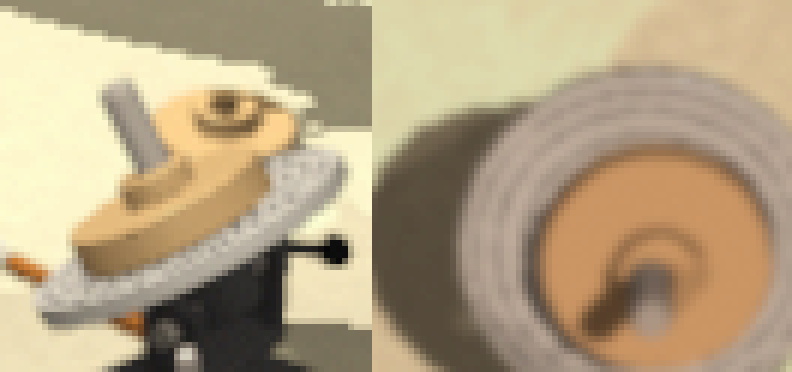

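The wide ring sits flat on the head and the gripper is clear. Next is the middle ring.

```bash
python3 -m crank '[0.0013,-0.0004,-0.025,0,0,0,0,0,-0.025,0,0,0,0,0,-0.02,0,0,0,0,0,-0.011,0,0,0,0,0,-0.004,0,0,0,0,0,0,0,0,0]' 1; python3 -m crank '[0,0,0,0,0,0,0,0,0,0,0,0,0,0,0,0,0,0,0,0,0,0,0,0,0,0,0,0,0,0]' 0.3
```

```text
clock: 17.52
tool_pos: [379.8, 260.6, 45.6]
orientation: [0.719, 3.058, 0.001]
force: [-0.0, -0.5, 0.3]
width: 85.4
grasp_force: 0.0
clock: 18.15
tool_pos: [379.8, 260.6, 46.3]
orientation: [0.719, 3.058, 0.0]
force: [-2.6, -2.8, 5.8]
width: 36.4
grasp_force: 59.2
```

```bash
python3 -m crank '[0,0,0.005,0,0,0,0,0,0.015,0,0,0,0,0,0.04,0,0,0,0,0,0.04,0,0,0,0,0,0.04,0,0,0,0,0,0.04,0,0,0,0,0,0.04,0,0,0,0.0111,-0.0251,-0.0007,0.072,-0.626,0,0.0111,-0.0251,-0.0007,0.072,-0.626,0,0.0111,-0.0251,-0.0007,0.072,-0.626,0,0.0111,-0.0251,-0.0007,0.072,-0.626,0,0.0111,-0.0251,-0.0007,0.072,-0.626,0,0.0111,-0.0251,-0.0007,0.072,-0.626,0,0.0111,-0.0251,-0.0007,0.072,-0.626,0,0.0111,-0.0251,-0.0007,0.072,-0.626,0,0.0111,-0.0251,-0.0007,0.072,-0.626,0,0.0111,-0.0251,-0.0007,0.072,-0.626,0,0,0,0,0,0,0,0,0,0,0,0,0]' >/dev/null
sed -i 's/^a=.*/a=np.array([-.519,-.060,.853]);tip=np.array([523,9.5,208.])/;s/ex=np.array(\[.843,0,.536\])/ex=np.array([.854,0,.520])/' st.py; python3 st.py
```

```text
t 20.52 p [490.1   9.8 258.4] tz [ 0.518  0.061 -0.853] tx [-0.77  0.46 -0.44] ty [0.37 0.89 0.29] h 60.1 lat -1.9 3.9 F [ 0.3 -0.6 -3. ] Fa -2.7 Flat -1.3 -0.7 M [-0.05  0.52  0.02] w 36.3
```

```bash
python3 -m crank '[0.0059,0.0001,-0.0081,0,0,0,0.0052,0.0006,-0.0085,0,0,0,0,0,0,0,0,0]' >/dev/null; python3 st.py;  python3 -m crank '[0.001,0.0001,-0.0017,0,0,0,0.001,0.0001,-0.0017,0,0,0,0.001,0.0001,-0.0017,0,0,0,0,0,0,0,0,0]'>/dev/null;python3 st.py;  python3 -m crank '[0.0008,0.0001,-0.0013,0,0,0,0.0008,0.0001,-0.0013,0,0,0,0,0,0,0,0,0]' >/dev/null; python3 st.py
```

```text
t 20.9 p [501.1  10.8 239.6] tz [ 0.516  0.061 -0.854] tx [-0.77  0.46 -0.44] ty [0.37 0.89 0.28] h 38.3 lat -2.2 3.6 F [-0.7  0.3 -1.9] Fa -1.3 Flat -1.5 0.2 M [-0.11  0.54  0.02] w 36.6
t 21.4 p [504.5  10.5 236.4] tz [ 0.519  0.06  -0.853] tx [-0.77  0.46 -0.44] ty [0.37 0.89 0.29] h 33.7 lat -1.0 3.0 F [ 0.5 -0.1 -3.2] Fa -3.0 Flat -1.2 -0.3 M [-0.02  0.51 -0.02] w 36.5
t 21.78 p [506.1  10.7 233.7] tz [ 0.519  0.06  -0.853] tx [-0.77  0.46 -0.44] ty [0.37 0.89 0.29] h 30.6 lat -1.0 3.0 F [ 0.1 -0.5 -2.7] Fa -2.3 Flat -1.3 -0.6 M [-0.09  0.51  0.02] w 36.6
```

```bash
python3 -m crank '[0.0008,0.0001,-0.0013,0,0,0,0.0008,0.0001,-0.0013,0,0,0,0,0,0,0,0,0]' >/dev/null; python3 st.py;  python3 -m crank '[0.0008,0.0001,-0.0013,0,0,0,0.0008,0.0001,-0.0013,0,0,0,0,0,0,0,0,0]' >/dev/null; python3 st.py
```

```text
t 22.15 p [507.7  10.9 231.1] tz [ 0.519  0.06  -0.853] tx [-0.77  0.46 -0.44] ty [0.37 0.89 0.29] h 27.5 lat -1.1 3.1 F [ 0.2  0.2 -2.4] Fa -2.1 Flat -1.0 0.1 M [-0.06  0.53 -0.04] w 36.6
t 22.52 p [509.3  11.1 228.5] tz [ 0.519  0.06  -0.853] tx [-0.77  0.46 -0.44] ty [0.37 0.89 0.29] h 24.5 lat -1.1 3.1 F [-0.6  0.1 -2.9] Fa -2.2 Flat -2.0 -0.0 M [-0.06  0.49  0.01] w 36.0
```

```bash
python3 -m crank '[0.001,0.0001,-0.0017,0,0,0,0.0016,0.0002,-0.0026,0,0,0,0.0016,0.0002,-0.0026,0,0,0,0,0,0,0,0,0]' >/dev/null; python3 st.py
```

```text
t 23.02 p [513.4  11.6 221.3] tz [ 0.518  0.06  -0.853] tx [-0.77  0.46 -0.44] ty [0.37 0.89 0.28] h 16.2 lat -1.3 3.1 F [ 0.3  1.1 -2.3] Fa -2.1 Flat -1.0 0.9 M [-0.03  0.49 -0.  ] w 36.1
```

```bash
python3 -m crank '[0.0016,0.0002,-0.0026,0,0,0,0.0016,0.0002,-0.0026,0,0,0,0.0016,0.0002,-0.0026,0,0,0,0,0,0,0,0,0]' >/dev/null; python3 st.py
```

```text
t 23.52 p [518.3  12.2 213.6] tz [ 0.519  0.06  -0.853] tx [-0.77  0.46 -0.44] ty [0.37 0.89 0.29] h 7.1 lat -1.1 3.2 F [-0.2 -0.3 -2. ] Fa -1.6 Flat -1.2 -0.4 M [-0.08  0.51 -0.01] w 35.9
```

```bash
python3 -m crank '[0.0016,0.0002,-0.0026,0,0,0,0.0016,0.0002,-0.0026,0,0,0,0.0016,0.0002,-0.0026,0,0,0,0,0,0,0,0,0]' >/dev/null; python3 st.py; python3 -m crank '[0.001,0.0001,-0.0017,0,0,0,0.001,0.0001,-0.0017,0,0,0,0,0,0,0,0,0]' >/dev/null; python3 st.py; python3 -m crank '[0.001,0.0001,-0.0017,0,0,0,0,0,0,0,0,0]' >/dev/null; python3 st.py
```

```text
t 24.02 p [523.   12.8 205.7] tz [ 0.518  0.06  -0.853] tx [-0.77  0.46 -0.44] ty [0.37 0.89 0.29] h -2.2 lat -1.1 3.2 F [ 0.1  0.7 -2.2] Fa -2.0 Flat -1.1 0.6 M [-0.    0.51 -0.01] w 36.5
t 24.4 p [525.1  13.  202.6] tz [ 0.519  0.06  -0.853] tx [-0.77  0.46 -0.44] ty [0.37 0.89 0.29] h -5.9 lat -1.0 3.2 F [ 0.5 -0.1 -2.5] Fa -2.4 Flat -0.9 -0.2 M [-0.01  0.5  -0.  ] w 36.1
t 24.65 p [526.1  13.1 200.9] tz [ 0.519  0.06  -0.853] tx [-0.77  0.46 -0.44] ty [0.37 0.89 0.29] h -7.9 lat -1.0 3.1 F [ 0.4  0.3 -3.4] Fa -3.1 Flat -1.4 0.1 M [-0.1   0.47 -0.05] w 36.3
```

```bash
for k in 1; do python3 -m crank '[0.0005,0.0001,-0.0009,0,0,0,0.0005,0.0001,-0.0009,0,0,0,0,0,0,0,0,0]' >/dev/null; python3 st.py; done; python3 -m crank '[0.0005,0.0001,-0.0009,0,0,0,0.0005,0.0001,-0.0009,0,0,0,0,0,0,0,0,0]' >/dev/null; python3 st.py
```

```text
t 25.02 p [527.1  13.3 199.2] tz [ 0.519  0.06  -0.853] tx [-0.77  0.46 -0.44] ty [0.37 0.89 0.29] h -9.9 lat -1.1 3.2 F [ 0.2 -0.1 -3.2] Fa -2.8 Flat -1.5 -0.3 M [-0.05  0.51 -0.01] w 36.4
t 25.4 p [528.1  13.5 197.4] tz [ 0.519  0.06  -0.853] tx [-0.77  0.46 -0.44] ty [0.37 0.89 0.29] h -12.0 lat -1.2 3.3 F [-0.5 -0.9 -3.4] Fa -2.6 Flat -2.2 -1.0 M [-0.03  0.44 -0.06] w 36.3
```

```bash
python3 -m crank '[0.0005,0.0001,-0.0009,0,0,0,0,0,0,0,0,0]' >/dev/null; python3 st.py; python3 -m crank '[0.0005,0.0001,-0.0009,0,0,0,0,0,0,0,0,0]' >/dev/null; python3 st.py
```

```text
t 25.65 p [528.6  13.6 196.7] tz [ 0.519  0.06  -0.853] tx [-0.77  0.46 -0.44] ty [0.37 0.89 0.29] h -12.8 lat -1.1 3.3 F [-2.4 -0.1 -1.4] Fa 0.1 Flat -2.8 -0.1 M [-0.11  0.71  0.03] w 36.2
t 25.9 p [528.9  13.6 196.3] tz [ 0.518  0.06  -0.853] tx [-0.77  0.46 -0.44] ty [0.37 0.89 0.28] h -13.3 lat -1.1 3.3 F [-9.4 -2.   5.3] Fa 9.5 Flat -5.3 -1.5 M [-0.06  1.17  0.12] w 36.1
```

```bash
python3 -m crank '[0.0002,0,-0.0004,0,0.2,0,0,0,0,0,0,0]' >/dev/null; python3 st.py; python3 -m crank '[-0.0003,0,-0.0005,0,0.15,0,0,0,0,0,0,0]' >/dev/null; python3 st.py
```

```text
t 26.15 p [529.2  13.6 196.6] tz [ 0.503  0.06  -0.862] tx [-0.78  0.46 -0.42] ty [0.37 0.89 0.28] h -13.2 lat -0.6 3.4 F [-13.2  -2.2   7.4] Fa 13.3 Flat -7.4 -1.4 M [0.11 1.27 0.23] w 36.4
t 26.4 p [529.3  13.7 196.8] tz [ 0.493  0.061 -0.868] tx [-0.79  0.46 -0.41] ty [0.37 0.89 0.27] h -13.1 lat -0.5 3.4 F [-12.7  -1.1   9. ] Fa 14.4 Flat -6.2 -0.3 M [0.24 1.15 0.33] w 36.3
```

```bash
python3 -m crank '[-0.0008,0,0.0003,0,0,0,0,0,0,0,0,0]' >/dev/null; python3 st.py; python3 -m crank '[0,0,0,0,0,0,0,0,0,0,0,0,0,0,0,0,0,0]' 0.8 >/dev/null; python3 st.py
```

```text
t 26.65 p [529.   13.8 197.1] tz [ 0.495  0.06  -0.867] tx [-0.78  0.46 -0.42] ty [0.37 0.89 0.28] h -12.7 lat -0.6 3.5 F [-6.   0.2  4.7] Fa 7.1 Flat -2.7 0.6 M [0.24 0.56 0.27] w 36.5
t 27.02 p [528.4  13.6 195.3] tz [ 0.493  0.06  -0.868] tx [-0.79  0.46 -0.41] ty [0.37 0.89 0.27] h -13.9 lat -2.0 3.3 F [-1.  -0.8  0.6] Fa 1.1 Flat -0.5 -0.7 M [-0.01  0.2  -0.04] w 68.2
```

```bash
python3 -m crank '[-0.005,-0.0006,0.0087,0,0,0,-0.0098,-0.0012,0.0174,0,0,0,-0.0098,-0.0012,0.0174,0,0,0,-0.0071,-0.0239,0.01,-0.065,0.538,0,-0.0071,-0.0239,0,-0.065,0.538,0,-0.0071,-0.0239,0,-0.065,0.538,0,-0.0071,-0.0239,0,-0.065,0.538,0,-0.0071,-0.0239,0,-0.065,0.538,0,-0.0071,-0.0239,-0.019,-0.065,0.538,0,-0.0071,-0.0239,-0.019,-0.065,0.538,0,-0.0071,-0.0239,-0.019,-0.065,0.538,0,-0.0071,-0.0239,-0.019,-0.065,0.538,0,-0.0071,-0.0239,-0.02,-0.065,0.538,0,-0.0071,-0.0239,-0.02,-0.065,0.538,0,0,0,0,0,0,0]' 1 >/dev/null; python3 st.py
python3 - <<'E'
from h import *
c=grab("scene",4);t=grab("top",4)
a=crop(c["image"],310,140,62,62,6);b=crop(t["image"],225,160,70,62,6)
cv2.imwrite("pics/c6.png",cv2.convertScaleAbs(np.hstack([a,b]),alpha=1.6))
E
```

```text
t 28.9 p [ 424.8 -252.6  131.5] tz [-0.003  0.002 -1.   ] tx [-0.89  0.45  0.  ] ty [0.45 0.89 0.  ] h 1.4 lat -123.7 -262.5 F [-0.4  0.   1.2] Fa 1.2 Flat 0.2 0.1 M [ 0.06 -0.04  0.01] w 85.4
```

View pics/c6.png

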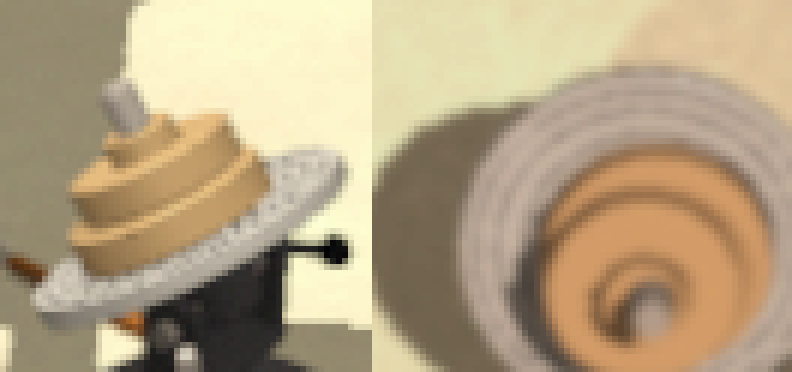

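The middle ring is home and flat on the wide one. Last is the narrow ring.

```bash
python3 -m crank '[0.001,0.0001,-0.025,0,0,0,0,0,-0.025,0,0,0,0,0,-0.02,0,0,0,0,0,-0.012,0,0,0,0,0,-0.005,0,0,0,0,0,0,0,0,0]' 1; python3 -m crank '[0,0,0,0,0,0,0,0,0,0,0,0,0,0,0,0,0,0,0,0,0,0,0,0,0,0,0,0,0,0]' 0.3
```

```text
clock: 30.05
tool_pos: [426.7, -252.2, 45.9]
orientation: [-0.72, -3.057, -0.0]
force: [-1.1, -0.2, 0.9]
width: 85.3
grasp_force: 0.0
clock: 30.68
tool_pos: [427.1, -252.8, 46.8]
orientation: [0.72, 3.057, -0.001]
force: [-1.5, 0.0, 5.9]
width: 36.7
grasp_force: 59.4
```

```bash
python3 -m crank '[0,0,0.005,0,0,0,0,0,0.015,0,0,0,0,0,0.04,0,0,0,0,0,0.04,0,0,0,0,0,0.04,0,0,0,0,0,0.04,0,0,0,0,0,0.035,0,0,0,0.0058,0.0238,-0.0003,0.065,-0.569,0,0.0058,0.0238,-0.0003,0.065,-0.569,0,0.0058,0.0238,-0.0003,0.065,-0.569,0,0.0058,0.0238,-0.0003,0.065,-0.569,0,0.0057,0.0237,-0.0003,0.065,-0.569,0,0.0057,0.0237,-0.0003,0.065,-0.569,0,0.0057,0.0237,-0.0003,0.065,-0.569,0,0.0057,0.0237,-0.0003,0.065,-0.569,0,0.0057,0.0237,-0.0003,0.065,-0.569,0,0.0057,0.0237,-0.0003,0.065,-0.569,0,0.0057,0.0237,-0.0003,0.065,-0.569,0,0,0,0,0,0,0,0,0,0,0,0,0]' >/dev/null;python3 st.py
```

```text
t 33.17 p [489.4   8.7 257.7] tz [ 0.518  0.06  -0.853] tx [-0.77  0.46 -0.44] ty [0.37 0.89 0.28] h 59.8 lat -2.8 2.8 F [-0.2  0.4 -1.8] Fa -1.5 Flat -1.2 0.4 M [-0.07  0.46  0.  ] w 36.2
```

```bash
python3 -m crank '[0.006,0.0005,-0.008,0,0,0,0.0052,0.0006,-0.0085,0,0,0,0,0,0,0,0,0]' >/dev/null; python3 st.py;  python3 -m crank '[0.001,0.0001,-0.0017,0,0,0,0.001,0.0001,-0.0017,0,0,0,0,0,0,0,0,0]'>/dev/null;python3 st.py;  python3 -m crank '[0.0008,0.0001,-0.0013,0,0,0,0.0008,0.0001,-0.0013,0,0,0,0,0,0,0,0,0]' >/dev/null; python3 st.py
```

```text
t 33.55 p [500.5   9.9 238.8] tz [ 0.516  0.06  -0.855] tx [-0.77  0.46 -0.43] ty [0.37 0.89 0.28] h 37.9 lat -3.2 2.7 F [ 0.3  0.6 -1.2] Fa -1.2 Flat -0.3 0.5 M [-0.01  0.41 -0.  ] w 36.6
t 33.92 p [502.9  10.3 237.4] tz [ 0.518  0.06  -0.853] tx [-0.77  0.46 -0.44] ty [0.37 0.89 0.29] h 35.5 lat -1.9 2.9 F [ 0.1  0.8 -1.2] Fa -1.1 Flat -0.5 0.7 M [-0.02  0.41  0.02] w 36.5
t 34.3 p [504.5  10.5 235.1] tz [ 0.519  0.06  -0.853] tx [-0.77  0.46 -0.44] ty [0.37 0.89 0.29] h 32.7 lat -1.7 2.9 F [-1.5  0.1 -0.2] Fa 0.6 Flat -1.4 0.2 M [-0.08  0.49 -0.01] w 36.3
```

```bash
python3 -m crank '[0.0008,0.0001,-0.0013,0,0,0,0,0,0,0,0,0]' >/dev/null; python3 st.py;  python3 -m crank '[0.0008,0.0001,-0.0013,0,0,0,0,0,0,0,0,0]'>/dev/null;python3 st.py
```

```text
t 34.55 p [505.2  10.4 234.8] tz [ 0.519  0.059 -0.853] tx [-0.77  0.46 -0.44] ty [0.37 0.89 0.28] h 32.1 lat -1.2 2.8 F [-8.5 -1.   6.6] Fa 10.1 Flat -3.8 -0.4 M [-0.2   1.16 -0.05] w 36.5
t 34.8 p [505.8  10.2 233.2] tz [ 0.518  0.058 -0.853] tx [-0.77  0.46 -0.44] ty [0.37 0.89 0.28] h 30.3 lat -1.6 2.5 F [-2.5 -3.4 -2. ] Fa -0.2 Flat -3.2 -3.4 M [-0.57  0.84 -0.3 ] w 36.7
```

Contact came at the tip, and the ring then slipped onto the taper. I'll correct sideways the way the post pushes.

```bash
python3 -m crank '[-0.0006,-0.0008,-0.0004,0,0,0,0,0,0,0,0,0]' >/dev/null; python3 st.py;  python3 -m crank '[0.0007,0.0001,-0.0012,0,0,0,0,0,0,0,0,0]'>/dev/null;python3 st.py
```

```text
t 35.05 p [505.4   9.9 231.5] tz [ 0.518  0.06  -0.853] tx [-0.77  0.46 -0.44] ty [0.37 0.89 0.29] h 29.2 lat -2.8 2.2 F [-0.3 -0.2 -2. ] Fa -1.5 Flat -1.2 -0.3 M [-0.01  0.42  0.  ] w 36.5
t 35.3 p [506.2  10.1 230.4] tz [ 0.518  0.06  -0.853] tx [-0.77  0.46 -0.44] ty [0.37 0.89 0.29] h 27.8 lat -2.8 2.2 F [ 0.3  0.6 -0.8] Fa -0.9 Flat -0.1 0.6 M [-0.08  0.44  0.05] w 36.5
```

```bash
python3 -m crank '[0.0008,0.0001,-0.0013,0,0,0,0.0008,0.0001,-0.0013,0,0,0,0,0,0,0,0,0]' >/dev/null; python3 st.py;  python3 -m crank '[0.001,0.0001,-0.0017,0,0,0,0.001,0.0001,-0.0017,0,0,0,0,0,0,0,0,0]'>/dev/null;python3 st.py
```

```text
t 35.67 p [507.7  10.1 227.7] tz [ 0.518  0.06  -0.853] tx [-0.77  0.46 -0.44] ty [0.37 0.89 0.28] h 24.7 lat -2.8 2.1 F [ 0.1 -1.9 -2.7] Fa -2.2 Flat -1.4 -2.0 M [-0.26  0.51 -0.13] w 36.4
t 36.05 p [509.7  10.4 224.3] tz [ 0.518  0.06  -0.853] tx [-0.77  0.46 -0.44] ty [0.37 0.89 0.28] h 20.7 lat -2.9 2.1 F [-0.2 -1.8 -3.6] Fa -2.9 Flat -2.1 -2.0 M [-0.36  0.46 -0.13] w 36.5
```

```bash
python3 -m crank '[0.001,0.0001,-0.0017,0,0,0,0.001,0.0001,-0.0017,0,0,0,0,0,0,0,0,0]' >/dev/null; python3 st.py;  python3 -m crank '[0.0008,0.0001,-0.0013,0,0,0,0.0008,0.0001,-0.0013,0,0,0,0,0,0,0,0,0]'>/dev/null;python3 st.py
```

```text
t 36.42 p [511.8  10.6 221. ] tz [ 0.518  0.06  -0.853] tx [-0.77  0.46 -0.44] ty [0.37 0.89 0.29] h 16.8 lat -2.8 2.1 F [ 0.  -2.1 -2.9] Fa -2.3 Flat -1.5 -2.2 M [-0.31  0.56 -0.12] w 36.2
t 36.8 p [513.3  10.8 218.4] tz [ 0.518  0.06  -0.853] tx [-0.77  0.46 -0.44] ty [0.37 0.89 0.29] h 13.8 lat -2.8 2.1 F [-0.7 -1.7 -1.8] Fa -1.1 Flat -1.6 -1.8 M [-0.37  0.62 -0.2 ] w 36.3
```

Threaded, with only a light side rub. Seating is expected near h ≈ 10.

```bash
python3 -m crank '[0.0008,-0.0003,-0.0013,0,0,0,0.0005,0.0001,-0.0009,0,0,0,0,0,0,0,0,0]' >/dev/null; python3 st.py;  python3 -m crank '[0.0005,0.0001,-0.0009,0,0,0,0,0,0,0,0,0]'>/dev/null;python3 st.py;  python3 -m crank '[0.0003,0,-0.0006,0,0,0,0,0,0,0,0,0]'>/dev/null;python3 st.py
```

```text
t 37.17 p [514.7  10.7 216.3] tz [ 0.519  0.06  -0.853] tx [-0.77  0.46 -0.44] ty [0.37 0.89 0.29] h 11.3 lat -2.8 1.9 F [-0.1 -0.6 -2.3] Fa -1.8 Flat -1.3 -0.7 M [-0.16  0.5  -0.11] w 36.4
t 37.42 p [515.2  10.8 215.5] tz [ 0.519  0.06  -0.853] tx [-0.77  0.46 -0.44] ty [0.37 0.89 0.29] h 10.4 lat -2.8 1.9 F [-1.1 -1.3 -1.1] Fa -0.3 Flat -1.5 -1.3 M [-0.15  0.49 -0.06] w 36.4
t 37.67 p [515.5  10.7 215. ] tz [ 0.519  0.06  -0.853] tx [-0.77  0.46 -0.44] ty [0.37 0.89 0.29] h 9.7 lat -2.8 1.8 F [-0.2 -1.2 -1.2] Fa -0.8 Flat -0.8 -1.3 M [-0.11  0.48  0.01] w 36.2
```

```bash
python3 -m crank '[0.0004,0,-0.0007,0,0,0,0,0,0,0,0,0]' >/dev/null; python3 st.py;  python3 -m crank '[0.0004,0,-0.0007,0,0,0,0,0,0,0,0,0]'>/dev/null;python3 st.py
```

```text
t 37.92 p [515.9  10.7 214.6] tz [ 0.519  0.06  -0.853] tx [-0.77  0.46 -0.44] ty [0.37 0.89 0.29] h 9.2 lat -2.7 1.7 F [-4.6 -0.4  0.5] Fa 2.8 Flat -3.7 -0.3 M [0.   0.65 0.03] w 36.6
t 38.17 p [516.1  10.7 214.4] tz [ 0.518  0.06  -0.853] tx [-0.77  0.46 -0.44] ty [0.37 0.89 0.28] h 9.0 lat -2.6 1.7 F [-10.9  -2.1   5. ] Fa 10.1 Flat -6.7 -1.5 M [-0.03  1.17  0.15] w 36.7
```

```bash
python3 -m crank '[0.0001,0,-0.0003,0,0.2,0,-0.0002,0,-0.0004,0,0.15,0,0,0,0,0,0,0]' >/dev/null; python3 st.py; python3 -m crank '[-0.0008,0,0.0003,0,0,0,0,0,0,0,0,0]' >/dev/null; python3 st.py; python3 -m crank '[0,0,0,0,0,0,0,0,0,0,0,0,0,0,0,0,0,0]' 0.8 >/dev/null; python3 st.py
```

```text
t 38.55 p [516.4  10.9 214.8] tz [ 0.493  0.06  -0.868] tx [-0.79  0.46 -0.41] ty [0.37 0.89 0.27] h 9.2 lat -2.0 1.9 F [-12.4  -0.5   8.8] Fa 14.0 Flat -6.0 0.3 M [0.21 1.16 0.3 ] w 36.2
t 38.8 p [516.2  10.9 214.9] tz [ 0.495  0.06  -0.867] tx [-0.78  0.46 -0.42] ty [0.37 0.89 0.28] h 9.4 lat -2.3 1.9 F [-5.9  1.   5.9] Fa 8.1 Flat -2.0 1.5 M [0.42 0.33 0.31] w 36.4
t 39.17 p [515.3  10.6 212.8] tz [ 0.492  0.06  -0.869] tx [-0.79  0.46 -0.41] ty [0.38 0.89 0.27] h 8.0 lat -4.1 1.6 F [-0.5  0.1  0.9] Fa 1.0 Flat 0.1 0.1 M [-0.05  0.19 -0.01] w 68.2
```

Retracting along the post, then moving aside to inspect.

```bash
python3 -m crank '[-0.005,-0.0006,0.0087,0,0,0,-0.0098,-0.0012,0.0174,0,0,0,-0.0098,-0.0012,0.0174,0,0,0,-0.02,-0.002,0.03,0,0,0,-0.02,0.03,0.02,0,0,0,-0.02,0.04,0,0,0,0,-0.01,0.04,0,0,0,0,0,0.04,0,0,0,0,0,0.04,0,0,0,0,0,0.03,0,0,0,0,0,0,0,0,0,0]' 1 >/dev/null; python3 st.py
python3 - <<'E'
from h import *
c=grab("scene",4);t=grab("top",4)
a=crop(c["image"],310,140,62,62,6);b=crop(t["image"],225,160,70,62,6)
r=np.hstack([c["image"][100:300,140:540],t["image"][90:290,150:542]])
z=np.hstack([a,b]);z=np.hstack([z,np.zeros((372,0,3),np.uint8)])
cv2.imwrite("pics/c7.png",cv2.convertScaleAbs(np.vstack([z,r]),alpha=1.6))
E
```

```text
t 40.55 p [420.2 227.2 307. ] tz [ 0.492  0.062 -0.868] tx [-0.79  0.46 -0.41] ty [0.37 0.89 0.27] h 124.7 lat -36.3 225.6 F [ 1.4 -0.2 -0.7] Fa -1.3 Flat 0.8 -0.2 M [ 0.01  0.24 -0.06] w 85.5
```

View pics/c7.png

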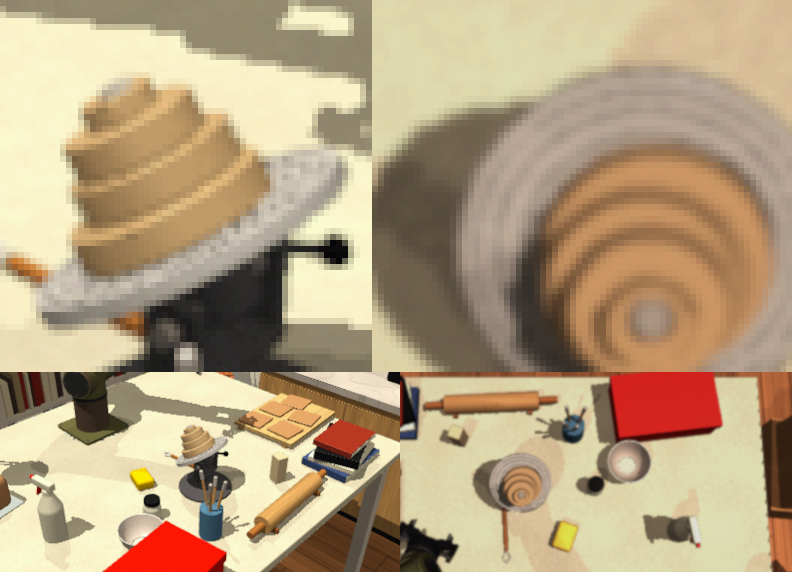

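The three rings are stacked flat, the post tip shows just above the narrow neck, and the bystanders are where they were.

```bash
python3 -c "
from cell import ctrl
print(ctrl.close_job())"
```

```text
the job is handed in; nothing more can be done
None
```

All three rings are threaded on the post necks up, wide then middle then narrow, each seated flat, and the job was handed in at about 41 s; the last pictures showed the bystanders standing where they were.

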